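Loosen the vegetable cutter's hold-down bolt with the ratchet

TASK

The ratchet is already on the cutter's hold-down bolt but is set to tighten: without turning the bolt, flip its small direction lever gently over to the loosening side. Then loosen the bolt (counterclockwise from above) by at least 55 degrees with to-and-fro swings of the handle between the two rubber-sleeved posts, feeling for the posts and not forcing handle or lever. Never tighten the bolt, leave the things standing around alone, and let go of the ratchet with the lever still set to loosen.

Things in the scene. Friction and masses are not known exactly. Their poses are not given: they have to be found in the camera images.
- cutter: The vegetable cutter, fixed. Origin on the bolt's axis at counter level, z up, x from the bolt to its aluminium housing (150 x 170 mm, top 90 mm up, from 80 to 230 mm beyond the bolt). Its steel foot plate (120 mm wide, 10 mm thick) reaches 50 mm to the other side of the bolt. The ratchet's handle lies roughly along -x.
- bolt_axis (a point): Point on the bolt's upright axis, 50 mm above the counter. Two fixed rubber-sleeved posts (16 mm thick, tops 75 mm up, 165 mm from this axis) stand one on each side of the handle and let it swing 0.72 rad in all. Where this window lies is not measured: its middle is up to 0.24 rad either way from ratchet joint 0, so its ends must be felt. Over 25 N on the handle is too much.
- bolt (a joint): Turn of the bolt, rad: 0 at the start (tight); positive = counterclockwise from above = loosened. It takes about 0.5 N m either way and stays where it is left. The white bar (24 x 5 mm) on the button in the middle of the ratchet's head turns with it.
- ratchet (a joint): Swing of the ratchet about the bolt axis, rad: positive counterclockwise from above, 0 along the cutter's -x; starts near 0. Its own friction is 0.35 N m; when driving, the bolt's 0.5 N m come on top. In the free direction it clicks every 0.524 rad (12 teeth): a return swing that is to catch the next tooth must go 0.58 rad or more, so use the whole window between the posts.
- grip (a point): Middle of the black handle grip: a bar 20 mm wide and 20 mm high that runs from 73 to 183 mm from the bolt axis, top 60 mm above the counter. This point lies 130 mm from the bolt axis, 50 mm above the counter; x points along the handle to the bolt, z up. Under the bar it is clear down to the counter, save for the posts' 4 mm strip 150 to 180 mm from the axis.
- lever (a joint): Small dark direction lever on top of the ratchet's round head, rad, positive counterclockwise from above. It stops at -0.5 (set to tighten; it starts here) and +0.5 (set to loosen; the tip leans to the side the handle moves to when swung counterclockwise). Over 0.4 counts as flipped. It stays where left, takes about 3 N at the tip; over 15 N is too much. Pushed on at its stop it drags the handle.
- lever_tip (a point): On the lever's upright thumb tab (8 x 10 mm in plan, 61 to 85 mm above the counter). The point is 77 mm above the counter and 27 mm from the lever's upright pivot, which lies 40 mm from the bolt axis on the handle's middle line; the lever points outwards along the handle, whose top is 60 mm above the counter. x points from the tab to the pivot.
- bowl: Steel bowl, 110 mm wide, 50 mm high; origin at its foot. To be left alone.
- jar: Glass jar with a metal lid, 60 mm diameter, 80 mm tall; origin at its foot. To be left alone.

How it is judged:
On the way, in this order (a step that is already met when the one before it is completed fails the run):
1. the direction lever is over on the loosening side while the bolt is still as it was (within 0.1 rad) (value of joint lever above 0.4 rad and value of joint bolt below 0.1 rad), for 0.2 s.
2. the bolt has been turned 0.3 rad counterclockwise (value of joint bolt above 0.3 rad), for 0.1 s.
At the end, for the whole second after the job is handed in: The bolt is loosened by at least 0.93 rad (53 degrees) counterclockwise, the lever is on the loosening side (above 0.4 rad), the handle is at rest (under 0.05 rad/s) (value of joint bolt above 0.93 rad and value of joint lever above 0.4 rad and velocity of joint ratchet between -0.05 and 0.05 rad/s); the robot touches nothing.
It fails at once if the bolt is turned tighter by more than 0.08 rad (value of joint bolt below -0.08 rad).
It fails at once if the gripper presses on the direction lever with more than 15 N (contact force between the fingers and lever above 15 N).
It fails at once if the gripper presses on the ratchet with more than 25 N (contact force between the fingers and ratchet above 25 N).
It fails at once if a bystander is moved by more than 20 mm (distance of any of bowl, jar from where it was at the start of the episode above 0.02 m).
It also fails if it takes over 72 s, if anything falls off the work surface, if the arm or the gripper's body presses on something with over 40 N, if the wrist force passes 120 N, or if a joint passes its speed limit or range.

ROBOT

A 6-joint arm with a two-finger parallel gripper is mounted at the origin on the work surface. World frame = base frame: x ahead of the robot, y to its left, z up, the work surface at z = 0. Lengths are in m, angles in rad, forces in N, time in s.
With the tool pointing down it reaches from about 0.35 to 0.975 m from the base axis. Payload 4.9 kg.
Tool frame: the origin (TCP) lies on the centre line of the jaws, within the pads' length; the fingertips stand 25 mm ahead of it and the grasp point (between the pads) lies 6 mm ahead of it (r.finger_overhang is the z of the fingertips in the tool frame, in m); z points along the fingers, y is the line along which they close (so a half turn about z gives the same grasp; the last joint's range is limited). The gripper opens to 85 mm and grips with 20 to 120 N. Pads are 22 mm wide; open, the fingers measure 114 mm over their backs; the gripper's body (76 mm by 85 mm) begins 54 mm behind the grasp point. The pads swing forward as they close: fully open they stand 13 mm farther back than shut.
Start: joints at [0.991, 0.053, 1.613, -0, 1.476, -0.119], TCP at [0.278, 0.56, 0.256] pointing down, gripper open.
Joint ranges: [-3.01, 3.01], [-1.01, 2.22], [0.06, 2.58], [-1.02, 4.17], [0.09, 2.62], [-3.14, 3.14]. Speed limits (rad/s): [2.57, 2.57, 3.14, 3.14, 3.14, 3.14].

INTERFACE

Orientations are given as a rotation vector (axis times angle).
In Python, from bench import status, optics, r gives the robot as it stands. The module is installed in compiled form; this text tells all that it offers.
- The arm moves only by the shell command python3 -m jog 'ROWS' [OPENING]. ROWS is JSON, a list of rows, each a list of 4 numbers: the shift along the world's x, y, z in cm, then the turn about the world's z in degrees. A call has 1 to 10 rows; each row shifts and turns the commanded pose from where the row before left it; what a row does not reach is not made up. A row lasts 1/12 s, in which the tool goes at most 41.7 mm and 7.16 degrees, less where a joint would pass 70% of its speed; a pose out of reach is approached as far as the arm can. A call is refused whole if a number of a shift passes 4.17 or a number of a turn 7.16, either way. A call with a gripper value outside its range is refused whole. OPENING is the gripper's target within -1 to 1 (shut at 1, half-way at 0, fully open at -1), set as the call begins (- or left out, the last holds). The fingers move at their own pace and stop on an object; the grip force is fixed at half the most. Time passes only in rows, so rows that do not move let the fingers close. It gives the time, the measured TCP pose, the force, the opening and the grip force at its end, in the units of the state.
- status.sense(): the state, without advancing time (a new reading comes with each control period).
- optics.camera(name): name is "side" or "top"; returns a dict with "img" (400x640x3 uint8, red, green, blue), "intrinsics" (3x3 intrinsics, pixels), "origin" and "attitude" of the camera in the world. Camera axes: x right, y down, z forward; pixel columns grow to the right and rows downward; lengths in m; the calibration is good to about 2 mm. A picture is of the moment at which its call begins. There is no depth.
- r.sign_off(): hands the job in; it is judged then, once.
The state is a dict: "time_s": time; "joints": joint angles; "joint_velocities": joint speeds; "effort": joint torques, N m; "tool_pos": TCP position; "eef_rot": TCP orientation; "wrist_force": force on the tool from outside, world axes, zero at the start; "ft_torque": the same for the moment, N m; "grip_width": finger opening in m; "finger_force": force on a finger pad.
Only numpy, scipy, OpenCV 4.12 (cv2) and the standard library are available. Lean on these libraries where they do the work, as an engineer would, in place of code of your own. Each camera call takes 0.05 s, during which the arm holds its last target. There are 200 camera calls.

## Working session

There is one attempt and no reset: what is moved stays moved. The work goes in short steps, Python scripts to look and compute and a shell command to move; the robot and the scene stay as the last step left them, time stands still between calls to the robot, and variables do not carry over. Pictures are saved under pics/ and viewed, at most 10 in all, crops included, and the job is handed in when it is done.

```bash
mkdir -p pics; python3 - <<'E'
from bench import status, optics, r
import cv2
s=status.sense();print(s,r.finger_overhang)
for n in("top","side"):
    c=optics.camera(n);cv2.imwrite(f"pics/{n}0.png",c["img"][:,:,::-1]);print(n,c["intrinsics"],c["origin"],c["attitude"])
E
```

```text
{'time_s': 0.0, 'joints': array([ 9.90996301e-01,  5.33679046e-02,  1.61428791e+00,  9.15980863e-06,
        1.47601606e+00, -1.19031305e-01]), 'joint_velocities': array([-4.22328381e-04, -1.26593891e-03,  1.22706910e-04,  2.17461669e-05,
        1.61414054e-03, -4.95339249e-04]), 'effort': array([-1.04882536e-03, -3.93688560e+01, -3.70172882e+01, -3.82500812e-04,
        6.97395517e-03,  6.92566857e-06]), 'tool_pos': array([0.27759685, 0.55932903, 0.25505976]), 'eef_rot': array([-0.71722466, -3.05788456,  0.00306308]), 'wrist_force': array([-0.26653854,  1.35334276, -0.99992742]), 'ft_torque': array([-0.03802737, -0.01294296,  0.00183747]), 'finger_force': 0.0, 'grip_width': 0.08528093726946308} 0.025
top [[496.85479881   0.         319.58036862]
 [  0.         496.85479881 197.57818219]
 [  0.           0.           1.        ]] [0.42417718 0.03035762 1.02787383] [-2.19224804  2.13357478 -0.16453026]
side [[488.19702473   0.         315.22672852]
 [  0.         488.19702473 199.69375751]
 [  0.           0.           1.        ]] [0.40624801 0.63849891 0.83546136] [-0.35469859  2.84841484 -1.02511941]
```

View pics/top0.png

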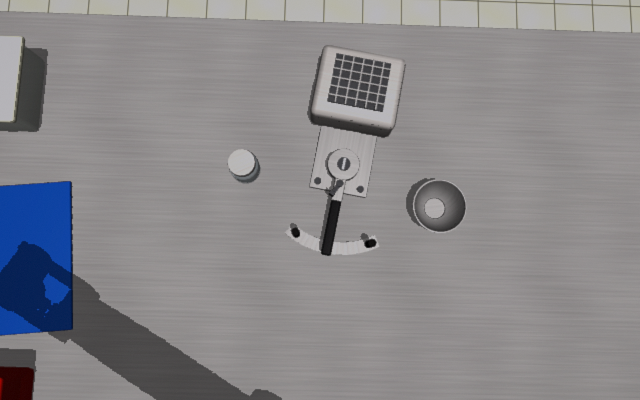

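View pics/side0.png

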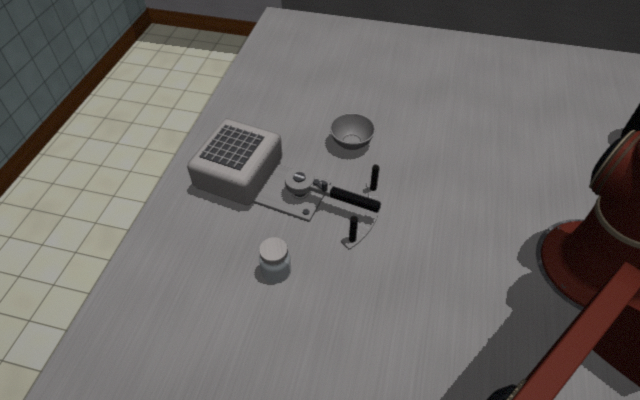

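The top view shows the bolt head at about (344,163), the grip end at (327,254), and the posts at (295,232) and (370,243). In the side view the head is at about (298,183) and the grip end at (379,206).

```bash
cat > h.py <<'E'
import numpy as np, cv2
from scipy.spatial.transform import Rotation as R
from bench import status, optics
def cam(n): return optics.camera(n)
def ray(c,u,v):
    d=R.from_rotvec(c["attitude"]).apply(np.linalg.inv(c["intrinsics"])@[u,v,1.]); return np.array(c["origin"]),d
def plane(c,u,v,z):
    o,d=ray(c,u,v); return o+d*(z-o[2])/d[2]
def tri(c1,p1,c2,p2):
    o1,d1=ray(c1,*p1);o2,d2=ray(c2,*p2)
    t=np.linalg.lstsq(np.c_[d1,-d2],o2-o1,rcond=None)[0]
    a,b=o1+d1*t[0],o2+d2*t[1]; return (a+b)/2,np.linalg.norm(a-b)
def crop(c,x,y,w,h,k,fn):
    cv2.imwrite(fn,cv2.resize(c["img"][y:y+h,x:x+w,::-1],None,fx=k,fy=k,interpolation=cv2.INTER_CUBIC))
E
python3 - <<'E'
from h import *
a=cv2.imread("pics/top0.png")[145:265,270:400];b=cv2.imread("pics/side0.png")[155:255,270:400]
a=cv2.resize(a,None,fx=4.6,fy=4.6,interpolation=cv2.INTER_CUBIC)[:,:]
cv2.imwrite("pics/topc.png",a)
cv2.imwrite("pics/sidec.png",cv2.resize(b,None,fx=6,fy=6,interpolation=cv2.INTER_CUBIC))
E
```

```text
(no output)
```

View pics/topc.png

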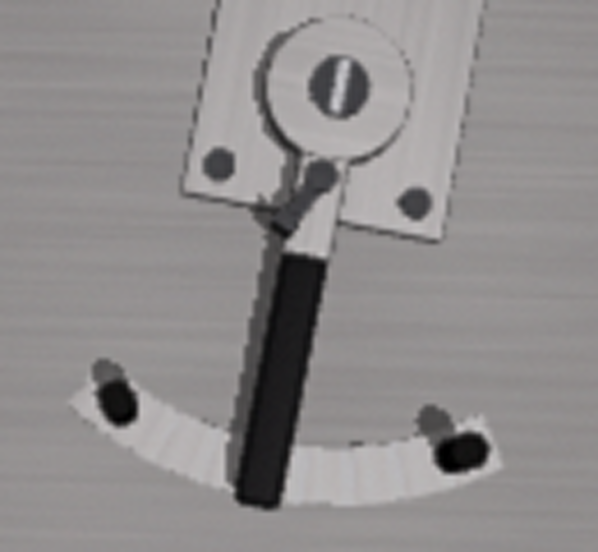

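View pics/sidec.png

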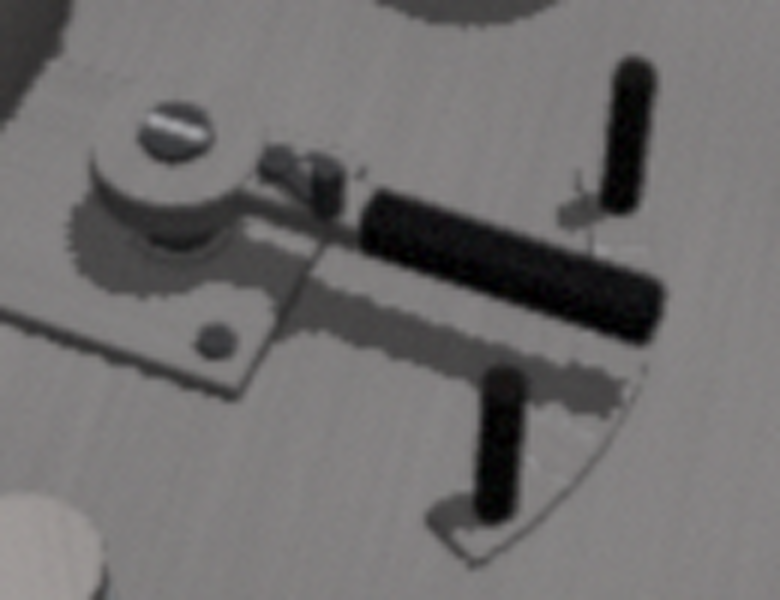

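The top crop shows the button at (340,87), the lever pivot at (320,175), the lever tab at about (283,222) leaning to the image's left (tighten), and the grip running from (305,258) to (260,497). The side crop shows the button at (175,133), the tab top at (325,163), and the post tops at (635,68) and (503,378).

```bash
python3 - <<'E'
from h import *
np.set_printoptions(precision=4,suppress=True)
T,S=cam("top"),cam("side")
t=lambda x,y:(270+x/4.6-.4,145+y/4.6-.4)
s=lambda x,y:(270+x/6-.4,155+y/6-.4)
P={"bolt":((340,87),(175,133)),"tab":((283,225),(325,163)),"pivot":((320,174),(277,158)),"gripend":((258,503),(658,287)),"postR":((470,450),(635,68)),"postL":((122,408),(503,378))}
for k,(a,b) in P.items(): print(k,*tri(T,t(*a),S,s(*b)))
b=plane(T,*t(340,87),.07)
for k,p,z in[("bolt",(340,87),.07),("tab",(283,225),.085),("gs",(305,258),.06),("ge",(260,497),.06),("postR",(470,450),.075),("postL",(122,408),.075),("pivot",(320,174),.065)]:
    q=plane(T,*t(*p),z);d=q-b;print(k,q,np.hypot(*d[:2]),np.arctan2(-d[1],-d[0]))
for n,u,v in[("jar",242,162),("bowl",439,206)]: print(n,plane(T,u,v,.06))
# cutter axis from the plate's lower corners
p,q=plane(T,*t(183,192),.01),plane(T,*t(440,240),.01);print(p,q,np.arctan2(*(p-q)[:2]), np.hypot(*(p-q)[:2]))
print(status.sense()["joints"])
E
```

```text
bolt [ 0.6218 -0.0336  0.0624] 0.0011971836313915108
tab [ 0.5591 -0.0092  0.0893] 0.004703397878259273
pivot [ 0.5824 -0.0255  0.0686] 0.0006895001335832274
gripend [ 0.4429 -0.0025  0.0653] 0.0010933683269308868
postR [ 0.4669 -0.0896  0.0779] 0.0013417275243224605
postL [0.4828 0.0555 0.0747] 0.005677746365410488
bolt [ 0.6197 -0.0332  0.07  ] 0.0 -3.141592653589793
tab [ 0.5573 -0.0095  0.085 ] 0.06665940664283153 -0.3626035236431948
gs [ 0.5469 -0.0203  0.06  ] 0.07388299842676363 -0.17499307542259596
ge [ 0.4449 -0.0035  0.06  ] 0.17723030204523219 -0.16815595562513883
postR [ 0.4664 -0.09    0.075 ] 0.16350993303942557 0.3551871604782975
postL [0.4799 0.0553 0.075 ] 0.16541493462058174 -0.5646766406660993
pivot [ 0.5826 -0.0257  0.065 ] 0.037803609280498675 -0.19935495322823868
jar [0.6187 0.1671 0.06  ]
bowl [ 0.5422 -0.2239  0.06  ]
[0.5816 0.0327 0.01  ] [ 0.5632 -0.0836  0.01  ] 0.15768198243923168 0.11774569981186184
[ 0.991   0.0531  1.6138 -0.      1.476  -0.119 ]
```

```bash
python3 -m jog '[[1.4,-2.85,0,0.83],[1.4,-2.85,0,0.83],[1.4,-2.85,0,0.83],[1.4,-2.85,0,0.83],[1.4,-2.85,0,0.83],[1.4,-2.85,0,0.83],[1.4,-2.85,0,0.83],[1.4,-2.85,0,0.83],[1.4,-2.85,0,0.83],[1.4,-2.85,0,0.83]]' 0.2
python3 -m jog '[[1.4,-2.85,0,0.83],[1.4,-2.85,0,0.83],[1.4,-2.85,0,0.83],[1.4,-2.85,0,0.83],[1.4,-2.85,0,0.83],[1.4,-2.85,0,0.83],[1.4,-2.85,0,0.83],[1.4,-2.85,0,0.83],[1.4,-2.85,0,0.83],[1.4,-2.85,0,0.83]]'
python3 -m jog '[[0,0,-1,0],[0,0,-1,0],[0,0,-1,0],[0,0,0,0]]'
cat >> h.py <<'E'
def where():
    s=status.sense();m=R.from_rotvec(s["eef_rot"]).as_matrix();p=s["tool_pos"]
    d=p[:2]-[0.6208,-0.0334]
    print("t %.2f"%s["time_s"],"pos",p.round(4),"yaw_y %.1f"%(np.degrees(np.arctan2(m[1,1],m[0,1]))%180),"F",s["wrist_force"].round(1),"Tz %.2f"%s["ft_torque"][2],"gap %.4f"%s["grip_width"],"r %.4f phi %.3f"%(np.hypot(*d),np.arctan2(-d[1],-d[0])),"j6 %.2f"%s["joints"][5])
E
python3 -c "from h import *;where()"
```

```text
time_s: 1.03
tool_pos: [0.4182, 0.2733, 0.2562]
eef_rot: [0.493, 3.103, 0.0]
wrist_force: [1.3, 0.5, -0.4]
grip_width: 0.0343
finger_force: 0.0
time_s: 1.87
tool_pos: [0.5582, -0.0118, 0.2562]
eef_rot: [-0.268, -3.13, -0.0]
wrist_force: [1.2, 0.9, 0.2]
grip_width: 0.0336
finger_force: 0.0
time_s: 2.2
tool_pos: [0.5558, -0.009, 0.2225]
eef_rot: [-0.266, -3.124, -0.001]
wrist_force: [-0.3, -0.4, -1.1]
grip_width: 0.0341
finger_force: 0.0
t 2.20 pos [ 0.5558 -0.009   0.2225] yaw_y 80.3 F [-0.3 -0.4 -1.1] Tz -0.01 gap 0.0341 r 0.0694 phi -0.359 j6 -1.55
```

```bash
python3 -m jog '[[0,0,-2,0],[0,0,-2,0],[0,0,-2,0],[0,0,-2,0],[0,0,-2,0],[0.2,0,-1,0],[0,0,-1,0],[0,0,-0.8,0],[0,0,0,0],[0,0,0,0]]'
python3 - <<'E'
from h import *
where()
S=cam("side");crop(S,260,110,140,120,5,"pics/s1.png")
E
```

```text
time_s: 3.03
tool_pos: [0.5601, -0.01, 0.0986]
eef_rot: [0.268, 3.13, -0.0]
wrist_force: [0.2, -0.6, 0.4]
grip_width: 0.0341
finger_force: 0.0
t 3.03 pos [ 0.5601 -0.01    0.0986] yaw_y 80.2 F [ 0.2 -0.6  0.4] Tz -0.01 gap 0.0341 r 0.0650 phi -0.368 j6 -1.55
```

View pics/s1.png

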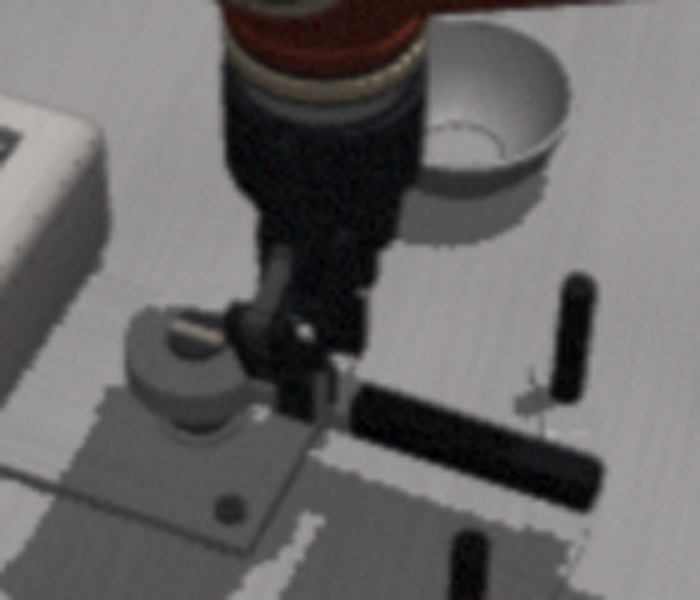

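The picture shows the fingers over the tab, the near finger at about (290,395) on the +y side of it and clear of the grip at (350,400). I'll go down 8 mm and start pushing.

```bash
python3 -m jog '[[0,0,-0.4,0],[0,0,-0.4,0],[0,0,0,0],[-0.05,-0.3,0,0],[-0.05,-0.3,0,0],[-0.05,-0.3,0,0],[-0.05,-0.3,0,0]]'
python3 -m jog '[[-0.05,-0.2,0,0],[-0.03,-0.2,0,0],[0,0,0,0]]'
python3 -m jog '[[-0.05,-0.2,0,0],[-0.03,-0.2,0,0],[0,0,0,0]]'
python3 -c "from h import *;where()"
```

```text
time_s: 3.67
tool_pos: [0.5578, -0.0223, 0.0904]
eef_rot: [-0.269, -3.13, -0.002]
wrist_force: [-1.5, 5.2, 1.7]
grip_width: 0.0339
finger_force: 2.6
time_s: 3.92
tool_pos: [0.5563, -0.0257, 0.09]
eef_rot: [-0.269, -3.128, -0.003]
wrist_force: [-1.5, 3.3, 0.3]
grip_width: 0.0336
finger_force: 1.7
time_s: 4.17
tool_pos: [0.5556, -0.0299, 0.0899]
eef_rot: [-0.268, -3.128, -0.001]
wrist_force: [-1.5, 2.9, -0.8]
grip_width: 0.034
finger_force: 1.4
t 4.17 pos [ 0.5556 -0.0299  0.0899] yaw_y 80.2 F [-1.5  2.9 -0.8] Tz 0.05 gap 0.0340 r 0.0653 phi -0.053 j6 -1.59
```

```bash
python3 -m jog '[[-0.03,-0.2,0,0],[-0.03,-0.2,0,0],[-0.03,-0.2,0,0],[-0.03,-0.2,0,0],[0,0,0,0]]'
python3 -m jog '[[-0.03,-0.2,0,0],[-0.02,-0.1,0,0],[0,0,0,0]]'
python3 -m jog '[[-0.02,-0.1,0,0],[0,0,0,0]]'
python3 - <<'E'
from h import *
where()
S=cam("side");T=cam("top");crop(S,280,150,60,50,6,"pics/a.png");a=cv2.imread("pics/a.png");crop(T,310,150,60,60,5,"pics/b.png");b=cv2.imread("pics/b.png");cv2.imwrite("pics/s2.png",np.hstack([a,b]))
E
```

```text
time_s: 4.58
tool_pos: [0.5549, -0.0386, 0.0901]
eef_rot: [-0.269, -3.13, 0.0]
wrist_force: [-0.3, 2.8, -0.8]
grip_width: 0.0341
finger_force: 1.3
time_s: 4.83
tool_pos: [0.5546, -0.0415, 0.0902]
eef_rot: [0.269, 3.13, -0.001]
wrist_force: [-1.1, 2.6, -1.5]
grip_width: 0.0342
finger_force: 1.2
time_s: 5.0
tool_pos: [0.5546, -0.0424, 0.0903]
eef_rot: [0.268, 3.13, -0.0]
wrist_force: [-1.1, 2.7, -2.5]
grip_width: 0.034
finger_force: 1.3
t 5.00 pos [ 0.5546 -0.0424  0.0903] yaw_y 80.2 F [-1.1  2.7 -2.5] Tz -0.02 gap 0.0340 r 0.0668 phi 0.135 j6 -1.61
```

View pics/s2.png

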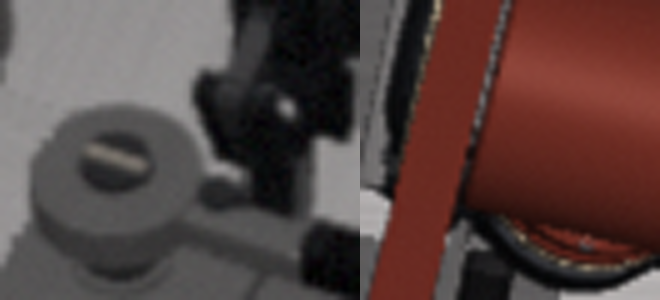

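The finger hides the lever, and the bolt bar is unchanged. By the geometry, about 5 mm of lever travel remains.

```bash
python3 -m jog '[[-0.02,-0.1,0,0],[-0.02,-0.1,0,0],[-0.02,-0.1,0,0],[0,0,0,0]]'
python3 -m jog '[[-0.02,-0.1,0,0],[0,0,0,0]]'
python3 -m jog '[[-0.02,-0.1,0,0],[0,0,0,0]]'
python3 -c "from h import *;where()"
```

```text
time_s: 5.43
tool_pos: [0.5543, -0.0454, 0.0906]
eef_rot: [0.269, 3.129, -0.0]
wrist_force: [2.5, 3.2, -3.1]
grip_width: 0.0343
finger_force: 1.6
time_s: 5.6
tool_pos: [0.5543, -0.0462, 0.0906]
eef_rot: [0.269, 3.128, 0.001]
wrist_force: [3.2, 4.2, -3.2]
grip_width: 0.0338
finger_force: 2.3
time_s: 5.77
tool_pos: [0.5542, -0.047, 0.0907]
eef_rot: [0.269, 3.128, 0.001]
wrist_force: [4.2, 4.8, -3.5]
grip_width: 0.0343
finger_force: 2.7
t 5.77 pos [ 0.5542 -0.047   0.0907] yaw_y 80.2 F [ 4.2  4.8 -3.5] Tz -0.08 gap 0.0343 r 0.0680 phi 0.201 j6 -1.62
```

```bash
python3 -m jog '[[0.05,0.3,0,0],[0.05,0.3,0,0],[0.05,0.3,0,0],[0,0,1.5,0],[0,0,1.5,0],[-1.5,0.5,1.5,0],[-2.5,0.5,1,0],[-1,0.5,0,0],[0,0,0,0],[0,0,0,0]]'
python3 - <<'E'
from h import *
where()
S=cam("side");T=cam("top");crop(S,280,150,100,80,6,"pics/s3.png")
E
```

```text
time_s: 6.6
tool_pos: [0.5049, -0.0233, 0.1456]
eef_rot: [0.268, 3.129, -0.001]
wrist_force: [-0.0, -0.4, 0.4]
grip_width: 0.0341
finger_force: 0.0
t 6.60 pos [ 0.5049 -0.0233  0.1456] yaw_y 80.2 F [-0.  -0.4  0.4] Tz -0.02 gap 0.0341 r 0.1163 phi -0.087 j6 -1.59
```

View pics/s3.png

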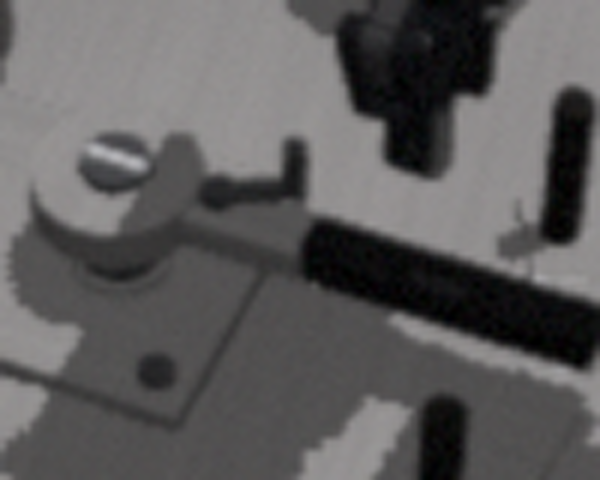

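The lever now leans to the far side: pivot at (215,188), tab top at (294,145) in the crop. I'll compute the angles.

```bash
python3 - <<'E'
from h import *
S=cam("side");s=lambda x,y:(280+x/6-.4,150+y/6-.4)
B=np.array([.6208,-.0334])
t=plane(S,*s(294,145),.085)[:2];p=plane(S,*s(215,186),.068)[:2];ge=plane(S,*s(596,308),.06)[:2];gs=plane(S,*s(314,218),.06)[:2];gf=plane(S,*s(588,366),.04)[:2]
an=lambda a,b:np.arctan2(-(b-a)[1],-(b-a)[0])
print(t,p,an(p,t),np.hypot(*(t-p)),an(B,p),"edge",gs,ge,an(gs,ge))
phi=an(gs,ge);pv=B-.04*np.array([np.cos(phi),np.sin(phi)]);print("lever",an(pv,t)-phi,np.hypot(*(t-pv)))
E
```

```text
[ 0.55791176 -0.03714884] [ 0.58377653 -0.02672162] 0.38321377016274644 0.027887513441228702 -0.17846336941677576 edge [ 0.5480518  -0.02738893] [ 0.44498657 -0.01069047] -0.1606226762987889
lever 0.5697033590425515 0.02550785539890846
```

The lever reads about +0.5, so it is flipped, and the handle and bolt haven't moved. Next I'll lower the fingers over the grip and work out the increments for the swings.

```bash
python3 -m jog '[[0.15,0.9,0,0],[0,0,-2,0],[0,0,-2,0],[0,0,-2,0],[0,0,-1.5,0],[0,0,-1.4,0],[0,0,0,0],[0,0,0,0]]'
cat >> h.py <<'E'
def C(phi,off,r=.116):
    return np.array([.6208,-.0334])-r*np.array([np.cos(phi),np.sin(phi)])+off*np.array([np.sin(phi),-np.cos(phi)])
def table(a,b,st,off):
    f=np.arange(a,b,st)
    for p in f: print("%.3f"%p,C(p,off).round(4),"next",((C(p+st,off)-C(p,off))*100).round(2),"turn %.2f"%np.degrees(st))
E
python3 -c "
from h import *
where();table(-.165,.3,.05,.007)"
```

```text
time_s: 7.42
tool_pos: [0.506, -0.0138, 0.0553]
eef_rot: [-0.268, -3.128, -0.0]
wrist_force: [0.2, -0.5, 1.1]
grip_width: 0.0341
finger_force: 0.0
t 7.42 pos [ 0.506  -0.0138  0.0553] yaw_y 80.2 F [ 0.2 -0.5  1.1] Tz -0.06 gap 0.0341 r 0.1165 phi -0.169 j6 -1.57
-0.165 [ 0.5052 -0.0213] next [-0.05 -0.58] turn 2.86
-0.115 [ 0.5048 -0.027 ] next [-0.02 -0.58] turn 2.86
-0.065 [ 0.5046 -0.0329] next [ 0.01 -0.58] turn 2.86
-0.015 [ 0.5047 -0.0387] next [ 0.04 -0.58] turn 2.86
0.035 [ 0.5051 -0.0445] next [ 0.07 -0.58] turn 2.86
0.085 [ 0.5058 -0.0502] next [ 0.1  -0.57] turn 2.86
0.135 [ 0.5068 -0.0559] next [ 0.13 -0.57] turn 2.86
0.185 [ 0.5081 -0.0616] next [ 0.16 -0.56] turn 2.86
0.235 [ 0.5096 -0.0672] next [ 0.18 -0.55] turn 2.86
0.285 [ 0.5114 -0.0727] next [ 0.21 -0.54] turn 2.86
```

```bash
python3 -m jog '[[-0.05,-0.3,0,0],[-0.05,-0.3,0,0],[-0.02,-0.1,0,0],[0,-0.15,0,0.7],[-0.02,-0.29,0,1.43],[-0.02,-0.29,0,1.43],[-0.01,-0.29,0,1.43],[0,0,0,0]]'
python3 -c "from h import *;where()"
python3 -m jog '[[-0.01,-0.29,0,1.43],[0,-0.29,0,1.43],[0.01,-0.29,0,1.43],[0.02,-0.29,0,1.43],[0.02,-0.29,0,1.43],[0.03,-0.29,0,1.43],[0.04,-0.29,0,1.43],[0,0,0,0]]'
python3 -c "from h import *;where()"
```

```text
time_s: 8.08
tool_pos: [0.5056, -0.0315, 0.0574]
eef_rot: [0.132, 3.137, 0.001]
wrist_force: [1.6, 1.6, 1.5]
grip_width: 0.0344
finger_force: 1.0
t 8.08 pos [ 0.5056 -0.0315  0.0574] yaw_y 85.2 F [1.6 1.6 1.5] Tz 0.02 gap 0.0344 r 0.1152 phi -0.016 j6 -1.70
time_s: 8.75
tool_pos: [0.507, -0.0509, 0.0574]
eef_rot: [-0.142, 3.135, 0.003]
wrist_force: [2.4, 5.5, 2.8]
grip_width: 0.0341
finger_force: 2.7
t 8.75 pos [ 0.507  -0.0509  0.0574] yaw_y 95.2 F [2.4 5.5 2.8] Tz 0.02 gap 0.0341 r 0.1151 phi 0.153 j6 -1.91
```

```bash
python3 -m jog '[[0.05,-0.29,0,1.43],[0.05,-0.29,0,1.43],[0.06,-0.29,0,1.43],[0.07,-0.28,0,1.43],[0,0,0,0]]'
python3 -c "from h import *;where()"
python3 -m jog '[[0.05,-0.15,0,0.8],[0.05,-0.15,0,0.8],[0,0,0,0]]'
python3 -c "from h import *;where()"
```

```text
time_s: 9.17
tool_pos: [0.5093, -0.0623, 0.0574]
eef_rot: [-0.298, 3.124, 0.003]
wrist_force: [2.2, 5.4, 3.1]
grip_width: 0.0343
finger_force: 2.7
t 9.17 pos [ 0.5093 -0.0623  0.0574] yaw_y 100.9 F [2.2 5.4 3.1] Tz 0.05 gap 0.0343 r 0.1151 phi 0.254 j6 -2.03
time_s: 9.42
tool_pos: [0.5102, -0.0651, 0.0574]
eef_rot: [-0.341, 3.12, 0.004]
wrist_force: [1.9, 6.9, 3.1]
grip_width: 0.034
finger_force: 3.1
t 9.42 pos [ 0.5102 -0.0651  0.0574] yaw_y 102.5 F [1.9 6.9 3.1] Tz -0.07 gap 0.0340 r 0.1151 phi 0.279 j6 -2.06
```

Now I'll feel for the post in small steps.

```bash
for i in 1 2; do :; done; python3 -m jog '[[0.03,-0.12,0,0.6],[0,0,0,0]]'
python3 -c "from h import *;where()"
python3 -m jog '[[0.03,-0.12,0,0.6],[0,0,0,0]]'
python3 -c "from h import *;where()"
```

```text
time_s: 9.58
tool_pos: [0.5105, -0.0662, 0.0574]
eef_rot: [-0.357, 3.118, 0.004]
wrist_force: [1.9, 8.3, 3.7]
grip_width: 0.034
finger_force: 3.2
t 9.58 pos [ 0.5105 -0.0662  0.0574] yaw_y 103.1 F [1.9 8.3 3.7] Tz 0.01 gap 0.0340 r 0.1151 phi 0.289 j6 -2.08
time_s: 9.75
tool_pos: [0.5108, -0.0673, 0.0573]
eef_rot: [-0.374, 3.116, 0.004]
wrist_force: [1.3, 7.0, 3.3]
grip_width: 0.0341
finger_force: 3.2
t 9.75 pos [ 0.5108 -0.0673  0.0573] yaw_y 103.7 F [1.3 7.  3.3] Tz -0.06 gap 0.0341 r 0.1151 phi 0.299 j6 -2.09
```

```bash
python3 -m jog '[[0.03,-0.12,0,0.6],[0,0,0,0]]' | grep force
python3 -m jog '[[0.03,-0.12,0,0.6],[0,0,0,0]]' | grep force
python3 -c "from h import *;where()"
```

```text
wrist_force: [1.9, 9.5, 3.3]
finger_force: 4.6
wrist_force: [2.8, 15.0, 6.0]
finger_force: 6.9
t 10.08 pos [ 0.5112 -0.0679  0.0573] yaw_y 104.8 F [ 2.8 15.   6. ] Tz -0.18 gap 0.0342 r 0.1149 phi 0.305 j6 -2.11
```

The post was felt at handle angle ≈0.245, as predicted. Now the return swing.

```bash
python3 -m jog '[[-0.05,0.32,0,-0.5],[-0.09,0.35,0,0],[-0.09,0.35,0,0],[-0.07,0.3,0,0],[0,0,0,0]]'
python3 -c "from h import *;where();table(.245,-.5,-.05,-.007)"
```

```text
time_s: 10.5
tool_pos: [0.5068, -0.0575, 0.0561]
eef_rot: [0.395, -3.116, 0.0]
wrist_force: [0.2, -0.2, 0.5]
grip_width: 0.0339
finger_force: 0.0
t 10.50 pos [ 0.5068 -0.0575  0.0561] yaw_y 104.4 F [ 0.2 -0.2  0.5] Tz 0.02 gap 0.0339 r 0.1165 phi 0.208 j6 -2.08
0.245 [ 0.5066 -0.0547] next [-0.09  0.57] turn -2.86
0.195 [ 0.5056 -0.049 ] next [-0.06  0.58] turn -2.86
0.145 [ 0.505  -0.0432] next [-0.03  0.58] turn -2.86
0.095 [ 0.5047 -0.0374] next [-0.01  0.58] turn -2.86
0.045 [ 0.5046 -0.0316] next [0.02 0.58] turn -2.86
-0.005 [ 0.5048 -0.0258] next [0.05 0.58] turn -2.86
-0.055 [ 0.5054 -0.02  ] next [0.08 0.58] turn -2.86
-0.105 [ 0.5062 -0.0143] next [0.11 0.57] turn -2.86
-0.155 [ 0.5073 -0.0086] next [0.14 0.56] turn -2.86
-0.205 [ 0.5087 -0.0029] next [0.17 0.56] turn -2.86
-0.255 [0.5103 0.0026] next [0.19 0.55] turn -2.86
-0.305 [0.5123 0.0081] next [0.22 0.54] turn -2.86
-0.355 [0.5145 0.0135] next [0.25 0.53] turn -2.86
-0.405 [0.5169 0.0187] next [0.27 0.51] turn -2.86
-0.455 [0.5197 0.0239] next [0.3 0.5] turn -2.86
```

```bash
python3 -m jog '[[-0.03,0.28,0,-0.5],[-0.05,0.3,0,-1.43],[-0.05,0.29,0,-1.43],[-0.03,0.29,0,-1.43],[-0.03,0.29,0,-1.43],[-0.02,0.29,0,-1.43],[-0.01,0.29,0,-1.43],[0,0.29,0,-1.43],[0,0.29,0,-1.43],[0,0,0,0]]'
python3 -c "from h import *;where()"
python3 -m jog '[[0.01,0.29,0,-1.43],[0.01,0.29,0,-1.43],[0.02,0.29,0,-1.43],[0.03,0.29,0,-1.43],[0.04,0.29,0,-1.43],[0.04,0.29,0,-1.43],[0.05,0.29,0,-1.43],[0.06,0.29,0,-1.43],[0.06,0.28,0,-1.43],[0,0,0,0]]'
python3 -c "from h import *;where()"
```

```text
time_s: 11.33
tool_pos: [0.5049, -0.0319, 0.0563]
eef_rot: [0.067, -3.14, 0.001]
wrist_force: [-1.2, -1.3, 0.4]
grip_width: 0.0343
finger_force: 0.7
t 11.33 pos [ 0.5049 -0.0319  0.0563] yaw_y 92.5 F [-1.2 -1.3  0.4] Tz -0.02 gap 0.0343 r 0.1159 phi -0.013 j6 -1.82
time_s: 12.17
tool_pos: [0.5081, -0.0059, 0.0562]
eef_rot: [-0.284, -3.128, 0.001]
wrist_force: [-1.5, -2.2, -0.1]
grip_width: 0.0342
finger_force: 0.9
t 12.17 pos [ 0.5081 -0.0059  0.0562] yaw_y 79.6 F [-1.5 -2.2 -0.1] Tz 0.00 gap 0.0342 r 0.1160 phi -0.239 j6 -1.55
```

```bash
python3 -m jog '[[0.08,0.28,0,-1.43],[0.08,0.28,0,-1.43],[0.09,0.28,0,-1.43],[0.1,0.27,0,-1.43],[0.1,0.27,0,-1.43],[0.11,0.27,0,-1.43],[0.12,0.27,0,-1.43],[0.12,0.27,0,-1.43],[0,0,0,0]]'
python3 -c "from h import *;where()"
python3 -m jog '[[0.08,0.15,0,-0.8],[0.08,0.15,0,-0.8],[0,0,0,0]]'
python3 -c "from h import *;where()"
```

```text
time_s: 12.92
tool_pos: [0.516, 0.0163, 0.0562]
eef_rot: [-0.594, -3.084, 0.0]
wrist_force: [-1.0, -0.6, 0.4]
grip_width: 0.0339
finger_force: 0.6
t 12.92 pos [0.516  0.0163 0.0562] yaw_y 68.2 F [-1.  -0.6  0.4] Tz 0.02 gap 0.0339 r 0.1160 phi -0.443 j6 -1.30
time_s: 13.17
tool_pos: [0.5176, 0.0193, 0.0561]
eef_rot: [-0.638, -3.075, 0.0]
wrist_force: [-3.0, -1.5, 1.1]
grip_width: 0.0344
finger_force: 1.2
t 13.17 pos [0.5176 0.0193 0.0561] yaw_y 66.6 F [-3.  -1.5  1.1] Tz -0.04 gap 0.0344 r 0.1159 phi -0.472 j6 -1.27
```

```bash
python3 -m jog '[[0.08,0.15,0,-0.8],[0,0,0,0]]' | grep force
python3 -m jog '[[0.08,0.15,0,-0.8],[0,0,0,0]]' | grep force
python3 -m jog '[[0.06,0.11,0,-0.6],[0,0,0,0]]' | grep force
python3 -c "from h import *;where()"
```

```text
wrist_force: [-3.2, -2.0, -0.1]
finger_force: 1.2
wrist_force: [-2.7, -1.7, 0.3]
finger_force: 1.2
wrist_force: [-3.8, -1.5, 0.5]
finger_force: 1.3
t 13.67 pos [0.5199 0.0235 0.056 ] yaw_y 64.3 F [-3.8 -1.5  0.5] Tz -0.07 gap 0.0343 r 0.1158 phi -0.513 j6 -1.22
```

```bash
python3 -m jog '[[0.06,0.11,0,-0.6],[0,0,0,0]]' | grep force
python3 -m jog '[[0.06,0.1,0,-0.6],[0,0,0,0]]' | grep force
python3 -c "from h import *;where()"
```

```text
wrist_force: [-2.9, -1.5, -0.4]
finger_force: 1.3
wrist_force: [-2.6, -1.4, -2.1]
finger_force: 1.3
t 14.00 pos [0.5211 0.0256 0.0561] yaw_y 63.1 F [-2.6 -1.4 -2.1] Tz -0.07 gap 0.0344 r 0.1158 phi -0.534 j6 -1.20
```

```bash
python3 -m jog '[[0.06,0.1,0,-0.6],[0,0,0,0]]' | grep force
python3 -m jog '[[0.06,0.1,0,-0.6],[0,0,0,0]]' | grep force
python3 -c "from h import *;where()"
```

```text
wrist_force: [-3.5, -2.5, -1.1]
finger_force: 2.2
wrist_force: [-6.0, -7.2, 0.2]
finger_force: 4.6
t 14.33 pos [0.5218 0.0262 0.056 ] yaw_y 62.0 F [-6.  -7.2  0.2] Tz 0.05 gap 0.0339 r 0.1156 phi -0.542 j6 -1.17
```

The second post was felt at ≈-0.475, so the window is 0.72 as stated. Now the second drive swing.

```bash
python3 -m jog '[[-0.16,-0.32,0,0.6],[-0.16,-0.31,0,0],[-0.16,-0.31,0,0],[-0.14,-0.28,0,0],[0,0,0,0]]'
python3 -c "from h import *;where();table(-.475,-.12,.05,.007)"
```

```text
time_s: 14.75
tool_pos: [0.5166, 0.0148, 0.0567]
eef_rot: [0.746, 3.051, 0.001]
wrist_force: [0.3, 0.1, -0.2]
grip_width: 0.034
finger_force: 0.0
t 14.75 pos [0.5166 0.0148 0.0567] yaw_y 62.5 F [ 0.3  0.1 -0.2] Tz 0.05 gap 0.0340 r 0.1148 phi -0.434 j6 -1.21
-0.475 [0.5144 0.0134] next [-0.22 -0.54] turn 2.86
-0.425 [0.5122 0.0081] next [-0.19 -0.55] turn 2.86
-0.375 [0.5103 0.0026] next [-0.17 -0.56] turn 2.86
-0.325 [ 0.5086 -0.003 ] next [-0.14 -0.56] turn 2.86
-0.275 [ 0.5073 -0.0086] next [-0.11 -0.57] turn 2.86
-0.225 [ 0.5062 -0.0143] next [-0.08 -0.58] turn 2.86
-0.175 [ 0.5054 -0.0201] next [-0.05 -0.58] turn 2.86
-0.125 [ 0.5048 -0.0259] next [-0.02 -0.58] turn 2.86
```

```bash
python3 -m jog '[[-0.2,-0.14,0,0],[-0.11,-0.27,0,1.43],[-0.11,-0.27,0,1.43],[-0.1,-0.28,0,1.43],[-0.09,-0.28,0,1.43],[-0.09,-0.28,0,1.43],[-0.08,-0.28,0,1.43],[-0.07,-0.28,0,1.43],[-0.07,-0.28,0,1.43],[0,0,0,0]]'
python3 -c "from h import *;where()"
python3 -m jog '[[-0.06,-0.29,0,1.43],[-0.05,-0.29,0,1.43],[-0.04,-0.29,0,1.43],[-0.04,-0.29,0,1.43],[-0.03,-0.29,0,1.43],[-0.02,-0.29,0,1.43],[-0.01,-0.29,0,1.43],[-0.01,-0.29,0,1.43],[0,-0.29,0,1.43],[0,0,0,0]]'
python3 -c "from h import *;where()"
```

```text
time_s: 15.58
tool_pos: [0.5077, -0.0075, 0.0566]
eef_rot: [0.437, 3.109, 0.005]
wrist_force: [2.3, 3.8, 0.1]
grip_width: 0.0343
finger_force: 2.2
t 15.58 pos [ 0.5077 -0.0075  0.0566] yaw_y 74.0 F [2.3 3.8 0.1] Tz -0.05 gap 0.0343 r 0.1160 phi -0.225 j6 -1.46
time_s: 16.42
tool_pos: [0.5049, -0.0334, 0.0566]
eef_rot: [0.086, 3.139, 0.005]
wrist_force: [0.7, 4.4, 1.0]
grip_width: 0.0342
finger_force: 2.5
t 16.42 pos [ 0.5049 -0.0334  0.0566] yaw_y 86.9 F [0.7 4.4 1. ] Tz -0.04 gap 0.0342 r 0.1159 phi -0.000 j6 -1.73
```

```bash
python3 -m jog '[[0.01,-0.29,0,1.43],[0.01,-0.29,0,1.43],[0.02,-0.29,0,1.43],[0.03,-0.29,0,1.43],[0.04,-0.29,0,1.43],[0.04,-0.29,0,1.43],[0.05,-0.29,0,1.43],[0.06,-0.29,0,1.43],[0.06,-0.29,0,1.43],[0,0,0,0]]'
python3 -c "from h import *;where()"
python3 -m jog '[[0.06,-0.29,0,1.43],[0.04,-0.15,0,0.8],[0.04,-0.14,0,0.8],[0,0,0,0]]'
python3 -c "from h import *;where()"
python3 -m jog '[[0.03,-0.12,0,0.6],[0,0,0,0]]' |grep force
python3 -c "from h import *;where()"
```

```text
time_s: 17.25
tool_pos: [0.5078, -0.0594, 0.0566]
eef_rot: [-0.267, 3.13, 0.005]
wrist_force: [-0.7, 5.2, 2.5]
grip_width: 0.0341
finger_force: 2.6
t 17.25 pos [ 0.5078 -0.0594  0.0566] yaw_y 99.7 F [-0.7  5.2  2.5] Tz -0.02 gap 0.0341 r 0.1159 phi 0.227 j6 -2.01
time_s: 17.58
tool_pos: [0.5093, -0.065, 0.0566]
eef_rot: [-0.349, 3.121, 0.005]
wrist_force: [-0.8, 5.8, 1.8]
grip_width: 0.0343
finger_force: 2.9
t 17.58 pos [ 0.5093 -0.065   0.0566] yaw_y 102.8 F [-0.8  5.8  1.8] Tz -0.09 gap 0.0343 r 0.1159 phi 0.276 j6 -2.07
wrist_force: [0.5, 7.2, 1.5]
finger_force: 3.0
t 17.75 pos [ 0.5097 -0.0661  0.0566] yaw_y 103.4 F [0.5 7.2 1.5] Tz -0.09 gap 0.0338 r 0.1158 phi 0.286 j6 -2.08
```

The bolt should be at about 0.93, which is marginal, so I'll run a third cycle.

```bash
python3 -m jog '[[-0.05,0.32,0,-0.5],[-0.09,0.35,0,0],[-0.09,0.35,0,0],[-0.05,0.3,0,-0.5],[-0.05,0.3,0,-1.43],[-0.05,0.29,0,-1.43],[-0.03,0.29,0,-1.43],[-0.03,0.29,0,-1.43],[-0.02,0.29,0,-1.43],[0,0,0,0]]'
python3 -c "from h import *;where()"
python3 -m jog '[[-0.02,0.29,0,-1.43],[-0.01,0.29,0,-1.43],[0,0.29,0,-1.43],[0,0.29,0,-1.43],[0.01,0.29,0,-1.43],[0.02,0.29,0,-1.43],[0.02,0.29,0,-1.43],[0.03,0.29,0,-1.43],[0.04,0.29,0,-1.43],[0,0,0,0]]'
python3 -c "from h import *;where()"
```

```text
time_s: 18.58
tool_pos: [0.5047, -0.0398, 0.0563]
eef_rot: [-0.143, 3.138, -0.001]
wrist_force: [0.3, -1.4, 0.0]
grip_width: 0.0342
finger_force: 0.5
t 18.58 pos [ 0.5047 -0.0398  0.0563] yaw_y 95.2 F [ 0.3 -1.4  0. ] Tz 0.01 gap 0.0342 r 0.1163 phi 0.055 j6 -1.89
time_s: 19.42
tool_pos: [0.506, -0.0138, 0.0563]
eef_rot: [0.209, 3.134, -0.001]
wrist_force: [0.8, -1.1, -0.3]
grip_width: 0.0344
finger_force: 0.6
t 19.42 pos [ 0.506  -0.0138  0.0563] yaw_y 82.4 F [ 0.8 -1.1 -0.3] Tz 0.08 gap 0.0344 r 0.1165 phi -0.169 j6 -1.61
```

```bash
python3 -m jog '[[0.06,0.29,0,-1.43],[0.06,0.28,0,-1.43],[0.07,0.28,0,-1.43],[0.08,0.28,0,-1.43],[0.08,0.28,0,-1.43],[0.09,0.28,0,-1.43],[0.1,0.28,0,-1.43],[0.1,0.27,0,-1.43],[0.11,0.27,0,-1.43],[0,0,0,0]]'
python3 -c "from h import *;where()"
python3 -m jog '[[0.12,0.27,0,-1.43],[0.12,0.26,0,-1.43],[0.13,0.26,0,-1.43],[0.08,0.14,0,-0.8],[0,0,0,0]]'
python3 -c "from h import *;where()"
```

```text
time_s: 20.25
tool_pos: [0.5131, 0.0114, 0.0563]
eef_rot: [-0.558, -3.091, 0.0]
wrist_force: [0.2, -0.7, -0.3]
grip_width: 0.0341
finger_force: 0.5
t 20.25 pos [0.5131 0.0114 0.0563] yaw_y 69.5 F [ 0.2 -0.7 -0.3] Tz -0.01 gap 0.0341 r 0.1166 phi -0.394 j6 -1.34
time_s: 20.67
tool_pos: [0.5175, 0.0207, 0.0563]
eef_rot: [-0.695, -3.063, 0.0]
wrist_force: [-0.8, -1.8, 1.9]
grip_width: 0.0342
finger_force: 0.9
t 20.67 pos [0.5175 0.0207 0.0563] yaw_y 64.4 F [-0.8 -1.8  1.9] Tz 0.02 gap 0.0342 r 0.1166 phi -0.483 j6 -1.23
```

```bash
python3 -m jog '[[-0.14,-0.32,0,0],[-0.14,-0.32,0,0],[-0.14,-0.32,0,0],[-0.13,-0.3,0,0.5],[-0.1,-0.28,0,1.43],[-0.09,-0.28,0,1.43],[-0.09,-0.28,0,1.43],[-0.08,-0.28,0,1.43],[-0.07,-0.28,0,1.43],[0,0,0,0]]'
python3 -c "from h import *;where()"
python3 -m jog '[[-0.06,-0.29,0,1.43],[-0.06,-0.29,0,1.43],[-0.05,-0.29,0,1.43],[-0.04,-0.29,0,1.43],[-0.03,-0.29,0,1.43],[-0.02,-0.29,0,1.43],[-0.02,-0.29,0,1.43],[-0.01,-0.29,0,1.43],[0,-0.29,0,1.43],[0,0,0,0]]'
python3 -c "from h import *;where()"
python3 -m jog '[[0.01,-0.29,0,1.43],[0.01,-0.29,0,1.43],[0.02,-0.29,0,1.43],[0.03,-0.29,0,1.43],[0.04,-0.29,0,1.43],[0,0,0,0]]'
python3 -c "from h import *;where()"
```

```text
time_s: 21.5
tool_pos: [0.5081, -0.0052, 0.0562]
eef_rot: [0.489, 3.102, 0.005]
wrist_force: [3.2, 5.1, -2.0]
grip_width: 0.0343
finger_force: 2.5
t 21.50 pos [ 0.5081 -0.0052  0.0562] yaw_y 72.1 F [ 3.2  5.1 -2. ] Tz 0.09 gap 0.0343 r 0.1162 phi -0.245 j6 -1.42
time_s: 22.33
tool_pos: [0.5048, -0.0309, 0.0562]
eef_rot: [-0.138, -3.138, -0.006]
wrist_force: [-1.4, 5.2, 1.8]
grip_width: 0.0338
finger_force: 3.0
t 22.33 pos [ 0.5048 -0.0309  0.0562] yaw_y 84.9 F [-1.4  5.2  1.8] Tz 0.07 gap 0.0338 r 0.1161 phi -0.022 j6 -1.69
time_s: 22.83
tool_pos: [0.5054, -0.0453, 0.0561]
eef_rot: [0.058, -3.139, -0.006]
wrist_force: [-2.6, 5.4, 2.0]
grip_width: 0.0343
finger_force: 3.1
t 22.83 pos [ 0.5054 -0.0453  0.0561] yaw_y 92.1 F [-2.6  5.4  2. ] Tz 0.06 gap 0.0343 r 0.1160 phi 0.103 j6 -1.85
```

Force is at driving level throughout. I'll back off to the middle, lift straight up, retreat and verify by picture.

```bash
python3 -m jog '[[0,0.35,0,0],[0,0.35,0,0],[0,0,0,0],[0,0,2,0],[0,0,2,0],[0,0,2,0],[0,0,2,0],[0,0,2,0],[0,0,2,0],[0,0,2,0]]'
python3 -m jog '[[-0.5,3,1,0],[-1,3.5,1,0],[-1,3.5,0,0],[-1,3.5,0,0],[-1,3.5,0,0],[-1,3.5,0,0],[-1,3.5,0,0],[-1,3.5,0,0],[0,0,0,0],[0,0,0,0]]'
python3 - <<'E'
from h import *
where()
T=cam("top");S=cam("side");crop(T,300,140,90,115,5,"pics/a.png");a=cv2.imread("pics/a.png")
crop(S,285,165,60,50,5,"pics/b.png");b=cv2.imread("pics/b.png");o=np.zeros((575,750,3),np.uint8);o[:,:450]=a;o[:250,450:]=b;cv2.imwrite("pics/end.png",o)
E
```

```text
time_s: 23.67
tool_pos: [0.506, -0.0396, 0.1973]
eef_rot: [-0.057, 3.141, -0.001]
wrist_force: [0.5, 0.4, -0.4]
grip_width: 0.0344
finger_force: 0.0
time_s: 24.5
tool_pos: [0.4305, 0.2368, 0.2163]
eef_rot: [-0.063, 3.141, -0.001]
wrist_force: [-0.6, -0.7, -0.0]
grip_width: 0.0342
finger_force: 0.0
t 24.50 pos [0.4305 0.2368 0.2163] yaw_y 92.3 F [-0.6 -0.7 -0. ] Tz -0.04 gap 0.0342 r 0.3305 phi -0.957 j6 -1.26
```

View pics/end.png

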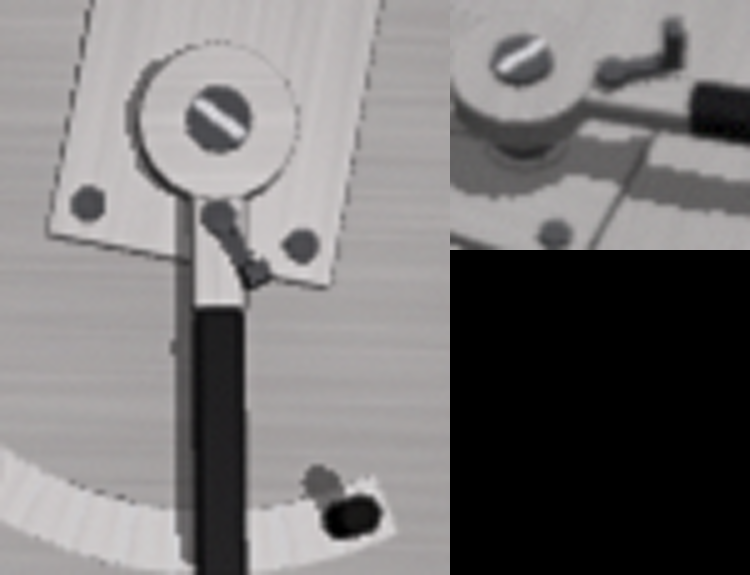

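The bar at (193,100)–(243,138) has turned about 65° counterclockwise from its start. The lever tab at (257,272) leans to the loosening side, and the robot is clear.

```bash
python3 -c "
from bench import r
print(r.sign_off())"
```

```text
the job is handed in; nothing more can be done
None
```

I flipped the lever to the loosening side without turning the bolt, then loosened the bolt by about 65° (read from the white bar in the last picture). The gripper is clear of the ratchet, and I handed the job in at about 24.5 s; no verdict was shown.

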